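# Shut the disc tray and press play on a talking-book player

## Robot

A 6-joint arm with a two-finger parallel gripper is mounted at the origin on the work surface. World frame = base frame: x ahead of the robot, y to its left, z up, the work surface at z = 0. Lengths are in m, angles in rad, forces in N, time in s.
With the tool pointing down it reaches from about 0.225 to 0.875 m from the base axis. Payload 3.4 kg.
Tool frame: the origin (TCP) lies between the finger pads; the fingertips stand 8 mm ahead of it and the grasp point (between the pads) lies 11 mm behind it; z points along the fingers, y is the line along which they close (so a half turn about z gives the same grasp; the last joint's range is limited). The gripper opens to 85 mm and grips with 20 to 120 N. Pads are 22 mm wide; open, the fingers measure 114 mm over their backs; the gripper's body (76 mm by 85 mm) begins 54 mm behind the grasp point. The pads swing forward as they close: fully open they stand 13 mm farther back than shut.
Start: joints at [-1.327, 0.276, 1.505, -0, 1.361, -0.121], TCP at [0.205, -0.537, 0.239] pointing down, gripper open.
Joint ranges: [-2.89, 2.89], [-0.75, 2.08], [0.22, 2.7], [-1.18, 4.32], [0.11, 2.71], [-2.7, 2.7]. Speed limits (rad/s): [2.57, 2.57, 3.14, 3.14, 3.14, 3.14].

## Interface

Orientations are given as a unit quaternion [w, x, y, z].
In Python, from rig import manip, optics, finder gives the robot as it stands.
- The arm moves only by the tool servo_tool, never from a script. Its argument "increments" is a list of rows, each a list of 7 numbers: the shift along the tool's x, y, z in cm, then the turn, a rotation vector about the tool's x, y, z in degrees, then the closure, from -1 (fully open) to 1 (shut). In form: [[x, y, z, rx, ry, rz, gripper], ...]. A call has exactly 5 rows; each row shifts and turns the commanded pose from where the row before left it, along the tool's axes as they then stand; what a row does not reach is not made up. A row lasts 1/10 s, in which the tool goes at most 50 mm and 8.59 degrees, less where a joint would pass 70% of its speed; a pose out of reach is approached as far as the arm can. A call is refused whole if a number of a shift passes 5 or a number of a turn 8.59, either way. A call with a gripper value outside its range is refused whole. The fingers move at their own pace and stop on an object; "squeeze" is the grip in N (left out, the last holds). Time passes only in rows, so rows that do not move let the fingers close, or fill a call up. It gives the time, the measured TCP pose, the force, the opening and the grip force at its end, in the units of the state.
- manip.get_state(): the state, without advancing time (a new reading comes with each control period).
- optics.get_image(name): name is "side" or "top" or "wrist"; returns the picture (400x640x3 uint8, red, green, blue); there is no depth.
- optics.get_calibration(name): a dict with "fov_y" (degrees; the focal length in pixels is half the picture's height over the tangent of half this angle, whatever the lens; pixels are square), "cx", "cy" (the principal point, pixels), "world_to_cam" (4x4, takes a point from world to camera coordinates). Camera axes: x right, y down, z forward; pixel columns grow to the right and rows downward; lengths in m; the calibration is good to about 2 mm. A picture is of the moment at which its call begins: read the wrist's pose just before it. get_calibration takes no time and is no camera call; for the wrist camera it gives the pose at the moment of the call.
- manip.sign_off(): hands the job in; it is judged then, once.
Trained networks look in the newest picture that a camera, given by its name, has taken for a name from the list of things; names that differ only in an ending like _2 or _b are one class to them, and where a whole thing is asked for, a point or a joint stands for the part that bears it (a point fixed in the world has none). Each returns a list of dicts, best first, with "p" (0 to 1); they miss things now and then, are a little off and sometimes report something else, mostly with a low value. They report only what shows in the picture. A call takes as long as a camera call.
- finder.silhouettes(label, camera): "region" (400x640 bool, what is visible of it) and "box" ([centre column, centre row, width, height] in pixels, round what is visible of it).
- finder.tip_of(label, camera): "at" ([column, row] in pixels: a listed point, or the origin of a listed thing).
The state is a dict: "clock": time; "qpos": joint angles; "qd": joint speeds; "effort": joint torques, N m; "position": TCP position; "ee_rot": TCP orientation; "contact_force": force on the tool from outside, world axes, zero at the start; "moment": the same for the moment, N m; "width": finger opening in m; "gripper_force": force on a finger pad.
Only numpy, scipy, OpenCV 4.12 (cv2) and the standard library are available. Lean on these libraries where they do the work, as an engineer would, in place of code of your own. Each camera call takes 0.05 s, during which the arm holds its last target. There are 200 camera calls.

## Task

On the talking-book player, gently push the open disc tray fully home with the tips or outside of the fingers, then press the green play key well down and let it come back up. Do not press the green key before the tray is shut, do not press any other key, do not pick anything up, and leave everything else on the desk where it stands.

Things in the scene. Friction and masses are not known exactly. Their poses are not given: they have to be found in the camera images.
- player: White talking-book player with black top, fixed, 200 (x) x 260 (y) x 48 mm high; origin: centre of underside. Disc tray in its -y side, bar handle 28 mm out of its +x side. On top six round keys at x -48, 8 and y -76, -20, 36 mm: one green, two orange, two grey, one white; any colour may be on any of the six seats.
- tray (a joint): How far the disc tray stands out of the player, m: 0 fully home, up to 0.09 out. It slides straight along the player's y axis, out towards -y, with about 1.2 N of friction, stays where it is left, and meets a firm stop when home.
- tray_front (a point): Middle of the outer (-y) face of the tray's white front panel, which has an orange stripe. The panel: 140 mm along x, 8 mm thick, 10 to 36 mm above the desk; this point lies 23 mm up and moves with the tray; tray home, it is 8 mm outside the player's side. Axes as the player's. The tray carries a silver disc with a blue centre.
- key_green (a joint): How far the green play key is pressed down, m: 0 released, 0.006 fully down. Spring-loaded: starts to move at about 1.8 N, fully down at about 4 N, comes back up by itself.
- key_green_top (a point): Centre of the flat top of the green key, 26 mm across; stands 10 mm proud of the player's black top and moves with the key.
- key_orange_a (a joint): How far one orange key is pressed down, m (0 released, 0.006 fully down; same spring as the green one). To be left alone.
- key_orange_a_top (a point): Centre of the flat top of one orange key, 26 mm across.
- key_orange_b (a joint): How far the other orange key is pressed down, m (0 released, 0.006 fully down; same spring as the green one). To be left alone.
- key_orange_b_top (a point): Centre of the flat top of the other orange key, 26 mm across.
- key_grey_a (a joint): How far one grey key is pressed down, m (0 released, 0.006 fully down; same spring as the green one). To be left alone.
- key_grey_a_top (a point): Centre of the flat top of one grey key, 26 mm across.
- key_white (a joint): How far the white key is pressed down, m (0 released, 0.006 fully down; same spring as the green one). To be left alone.
- key_white_top (a point): Centre of the flat top of the white key, 26 mm across.
- key_grey_b (a joint): How far the other grey key is pressed down, m (0 released, 0.006 fully down; same spring as the green one). To be left alone.
- key_grey_b_top (a point): Centre of the flat top of the other grey key, 26 mm across.
- mouse: Black computer mouse, loose, 105 long x 60 wide x 33 mm high; origin at the centre of its underside. To be left alone.
- discs: Loose round stack of silver discs on a black base, 130 mm across, 83 mm high with its spindle; origin at the centre of its underside. To be left alone.
- stapler: Loose red and black stapler, 36 x 140 x 51 mm high, long along its y axis; origin at the centre of its underside. To be left alone.
- pencup: Loose dark steel pen cup, 76 mm across, 95 mm high, its pens stand up to 150 mm; origin at the centre of its underside. To be left alone.
- mug: Loose blue mug, 80 mm across, 92 mm high; origin at the centre of its underside. To be left alone.
- notes: Loose yellow block of sticky notes, 76 x 76 x 28 mm high; origin at the centre of its underside. To be left alone.

How it is judged:
By the outcome, as a careful person would: the job done as asked, in the order asked, and still so for the second after the job is handed in, with the robot touching nothing.
It also fails if it takes over 38 s, if anything falls off the work surface, if the arm or the gripper's body presses on something with over 40 N, if the wrist force passes 120 N, or if a joint passes its speed limit or range.

## Working session

There is one attempt and no reset: what is moved stays moved. The work goes in short steps, Python scripts to look and compute and a tool call to move; the robot and the scene stay as the last step left them, time stands still between calls to the robot, and variables do not carry over. Pictures are saved under pics/ and viewed, at most 10 in all, crops included, and the job is handed in when it is done.

Besides the shell and the picture viewer there is one more tool, called as a command line: name --pt "numbers of a row" for each row, then --argument value for the rest. servo_tool: Moves the arm, as the interface text tells. Its arguments: {"type":"object","properties":{"increments":{"type":"array","items":{"type":"array","items":{"type":"number"}}},"squeeze":{"type":"number"}},"required":["increments"]}

```bash
mkdir -p pics
cat > h.py <<'E'
import numpy as np, cv2
from rig import manip, optics, finder
def ray(cam,px):
    c=optics.get_calibration(cam); f=200/np.tan(np.radians(c["fov_y"])/2)
    T=np.linalg.inv(np.array(c["world_to_cam"]))
    d=T[:3,:3]@np.array([(px[0]-c["cx"])/f,(px[1]-c["cy"])/f,1.]); return T[:3,3],d
def onz(cam,px,z):
    o,d=ray(cam,px); return (o+d*(z-o[2])/d[2]).round(4)
def proj(cam,P):
    c=optics.get_calibration(cam); f=200/np.tan(np.radians(c["fov_y"])/2)
    p=np.array(c["world_to_cam"])@np.append(P,1); return (p[:2]/p[2]*f+[c["cx"],c["cy"]]).round(1)
def save(cam,n):
    im=optics.get_image(cam); cv2.imwrite(f"pics/{n}.png",im[:,:,::-1]); return im
E
python3 - <<'E'
from h import *
Z=dict(player=0,tray_front=.023,key_green_top=.058,key_orange_a_top=.058,key_grey_a_top=.058,key_white_top=.058,mouse=0,discs=0,stapler=0,pencup=0,mug=0,notes=0)
a=save("top","t0"); b=save("side","s0"); 
cv2.imwrite("pics/both.png",cv2.resize(np.vstack([a,b]),(480,600))[:,:,::-1])
for k,z in Z.items():
  for cam in ["top","side"]:
    if cam=="side" and not(k[:3]in("key","tra","pla")): continue
    for r in finder.tip_of(k,cam)[:2]:
        print(k,cam,round(r["p"],2),np.round(r["at"],1),onz(cam,r["at"],z))
print(manip.get_state())
E
```

```text
player top 0.77 [304.  205.4] [0.5383 0.0905 0.    ]
player side 0.7 [310.7 225.1] [ 0.5528  0.0884 -0.    ]
tray_front top 0.68 [362.8 209.4] [ 0.5271 -0.1047  0.023 ]
tray_front side 0.75 [343.8 199.3] [ 0.5398 -0.0959  0.023 ]
key_green_top top 0.5 [327.9 203. ] [0.5404 0.0099 0.058 ]
key_green_top side 0.54 [311.3 226.9] [0.5074 0.1293 0.058 ]
key_green_top side 0.43 [324.1 205.7] [0.5505 0.0123 0.058 ]
key_orange_a_top top 0.55 [330.  215.8] [0.4993 0.0021 0.058 ]
key_orange_a_top top 0.31 [325.2 200.9] [0.547  0.0188 0.058 ]
key_orange_a_top side 0.53 [333.4 212.1] [0.4991 0.0122 0.058 ]
key_orange_a_top side 0.25 [313.7 216. ] [0.5411 0.0818 0.058 ]
key_grey_a_top top 0.39 [307.7 202.2] [0.5413 0.0749 0.058 ]
key_grey_a_top side 0.35 [316.4 211.6] [0.5501 0.0573 0.058 ]
key_white_top top 0.51 [233.5 195.4] [0.5571 0.3153 0.058 ]
key_white_top top 0.5 [308.5 218.5] [0.4888 0.0705 0.058 ]
key_white_top side 0.57 [326.1 221.4] [0.4857 0.0687 0.058 ]
mouse top 0.55 [295.8 149.5] [0.7304 0.1256 0.    ]
discs top 0.61 [235.2 196.9] [0.561  0.3234 0.    ]
stapler top 0.98 [367.2 154.4] [ 0.7192 -0.1186  0.    ]
pencup top 0.93 [176. 233.] [0.4343 0.5137 0.    ]
mug top 0.91 [475.1 273.7] [ 0.3294 -0.4736  0.    ]
{'clock': 1.0, 'qpos': array([-1.32694775e+00,  2.75855542e-01,  1.50491143e+00,  4.07001830e-06,
        1.36073530e+00, -1.20963984e-01]), 'qd': array([-4.53344360e-04, -8.11517155e-06, -1.01965647e-03,  1.60553470e-04,
        1.09556384e-03,  1.27972807e-03]), 'effort': array([ 1.73638065e-03, -4.16659427e+01, -2.46105587e+01, -1.64497537e-04,
        3.17343950e-05,  1.62729503e-05]), 'position': array([ 0.20516312, -0.53716295,  0.23934882]), 'ee_rot': array([4.49822586e-05, 9.83410125e-01, 1.81396040e-01, 4.76135439e-06]), 'contact_force': array([-0.18167192, -0.0263592 , -0.4274111 ]), 'moment': array([ 0.04297924,  0.03483688, -0.00514001]), 'gripper_force': 0.0, 'width': 0.08532588123180161}
```

View pics/t0.png

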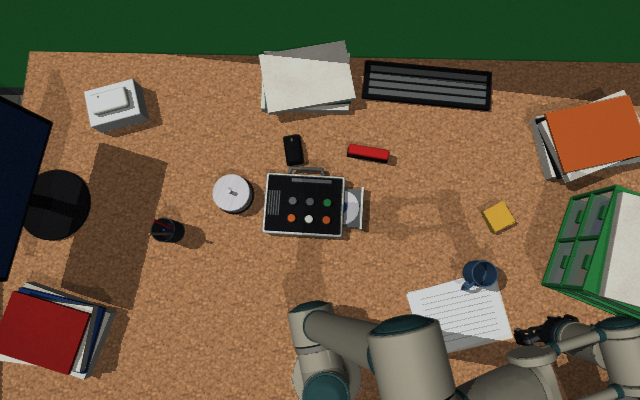

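View pics/s0.png

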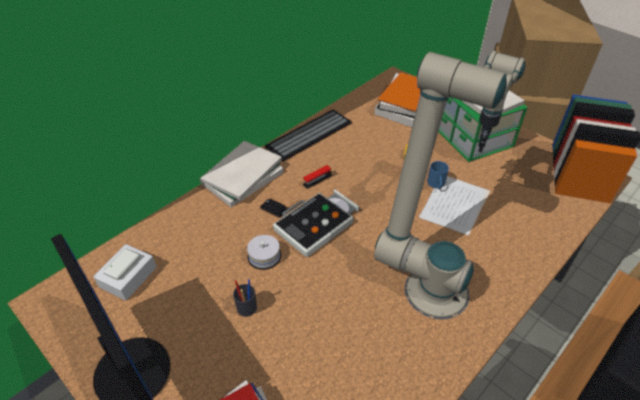

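The top view shows the player near (304,205), the tray sticking out to the right at (362,209) and the green key at (327,203). The side view agrees. Next I turn the tool, close the fingers and go out in front of the tray.

servo_tool --pt "0 0 0 0 0 8 1" --pt "0 0 0 0 0 8 1" --pt "0 0 0 0 0 8 1" --pt "3 -3.7 0 0 0 0 1" --pt "3 -3.7 0 0 0 0 1"

```text
clock: 1.5
position: [0.2691, -0.4666, 0.239]
ee_rot: [-0.0, 1.0, -0.029, 0.0]
contact_force: [1.4, 0.5, -0.5]
width: 0.0119
gripper_force: 0.0
```

servo_tool --pt "3 -3.7 0 0 0 0 1" --pt "3 -3.7 0 0 0 0 1" --pt "3 -3.7 0 0 0 0 1" --pt "3 -3.7 0 0 0 0 1" --pt "3 -3.7 0 0 0 0 1"

```text
clock: 2.0
position: [0.4299, -0.2884, 0.2396]
ee_rot: [0.0, 1.0, -0.027, 0.0]
contact_force: [1.3, -1.3, 0.1]
width: 0.0004
gripper_force: 0.0
```

servo_tool --pt "3 -3.7 0 0 0 0 1" --pt "3 -3.7 0 0 0 0 1" --pt "3 -3.7 0 0 0 0 1" --pt "0 0 0 0 0 0 1" --pt "0 0 0 0 0 0 1"

```text
clock: 2.5
position: [0.525, -0.1831, 0.2391]
ee_rot: [0.0, 1.0, -0.026, -0.0]
contact_force: [-0.5, -0.4, -0.4]
width: 0.0002
gripper_force: 0.0
```

```bash
cat > look.py <<'E'
from h import *
import sys
s=manip.get_state(); print(s["clock"],s["position"],s["ee_rot"],s["width"],s["contact_force"])
save("wrist",sys.argv[1])
for k,z in dict(player=0,tray_front=.023,key_green_top=.058,key_orange_a_top=.058,key_grey_a_top=.058,key_white_top=.058).items():
    for r in finder.tip_of(k,"wrist")[:2]:
        print(k,round(r["p"],2),np.round(r["at"],1),onz("wrist",r["at"],z))
E
python3 look.py w1
```

```text
2.5 [ 0.5250126  -0.18312205  0.23908626] [ 2.59211786e-04  9.99671494e-01 -2.56259335e-02 -3.86020409e-04] 0.00018896520650629338 [-0.48767495 -0.4347531  -0.36526168]
player 0.71 [ 97.7 170. ] [0.5392 0.0878 0.    ]
tray_front 0.57 [250.4 173.1] [ 0.5295 -0.1046  0.023 ]
key_green_top 0.68 [126.3 171.4] [0.5453 0.0154 0.058 ]
key_orange_a_top 0.55 [142.  223.4] [0.4874 0.0118 0.058 ]
key_grey_a_top 0.62 [ 79.6 172.4] [0.5472 0.0642 0.058 ]
key_white_top 0.72 [ 85.4 223.8] [0.4906 0.0739 0.058 ]
```

View pics/w1.png

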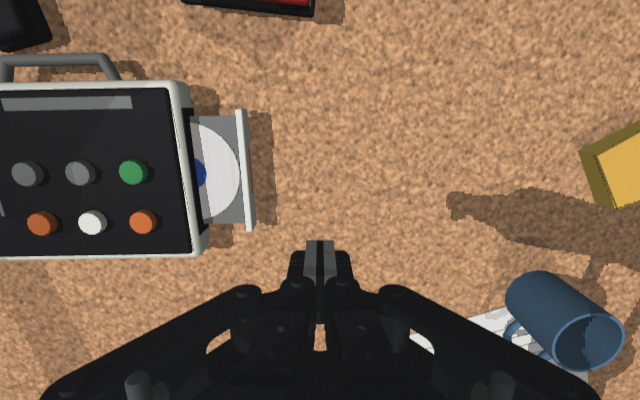

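The wrist view shows the green key at (132,171), greys at (79,173) and (27,174), orange/white/orange at (41,223), (91,222), (143,222), and the tray panel around x≈245–250, rows 110–230. I fit the player pose to all six keys.

Run:
```python
from h import *
px=[(132,171),(79.5,172.5),(27,173.5),(143,222),(91,222.5),(41,223)]
L=np.array([(8,-76),(8,-20),(8,36),(-48,-76),(-48,-20),(-48,36)])/1000
W=np.array([onz("wrist",p,.058)[:2] for p in px]); print(W)
l=(L-L.mean(0))@[1,1j]; w=(W-W.mean(0))@[1,1j]
c=np.vdot(l,w)/np.vdot(l,l); yaw=np.angle(c); print(abs(c),np.degrees(yaw))
R=np.array([[np.cos(yaw),-np.sin(yaw)],[np.sin(yaw),np.cos(yaw)]])
o=W.mean(0)-R@L.mean(0); print("origin",o,"green",o+R@L[0], "res",(o+L@R.T-W).round(4).tolist())
for p in [(243,111),(252,230)]:
  q=onz("wrist",p,.036)[:2]; print("panel", q, R.T@(q-o))
print("home front",o+R@[0,-.138])
```

```text
[[0.5457 0.0096]
 [0.5472 0.0645]
 [0.5492 0.1194]
 [0.4892 0.0105]
 [0.4918 0.0673]
 [0.4943 0.122 ]]
0.9900210085875767 -2.2083754383373986
origin [0.54032249 0.08476447] green [0.54538797 0.00851264] res [[-0.0003, -0.0011], [0.0003, -0.0], [0.0005, 0.001], [0.0002, 0.0002], [-0.0002, -0.0007], [-0.0006, 0.0006]]
panel [ 0.5989 -0.1079] [ 0.06595811 -0.19026416]
panel [ 0.4645 -0.1014] [-0.06859254 -0.18894794]
home front [ 0.53500481 -0.05313304]
```

Run:
```python
from h import *
s=manip.get_state(); o,_=ray("wrist",(320,200)); print(o-s["position"], s["qpos"])
```

```text
[ 0.07311524 -0.00350347  0.13454021] [-4.64443744e-01  2.46789016e-01  1.54563373e+00 -2.16180711e-04
  1.34900633e+00  1.16245494e+00]
```

servo_tool --pt "0 0 1.2 0 0 -8.25 1" --pt "0 0 1.2 0 0 -8.25 1" --pt "0 0 1.2 0 0 -8.25 1" --pt "0 0 1.2 0 0 -8.25 1" --pt "0 0 1.2 0 0 -8.25 1"

```text
clock: 3.35
position: [0.5243, -0.1847, 0.179]
ee_rot: [0.0, 0.944, 0.329, 0.0]
contact_force: [-0.9, -0.6, -0.0]
width: 0.0
gripper_force: 0.0
```

servo_tool --pt "0 0 1.2 0 0 -8.25 1" --pt "0 0 1.2 0 0 -8.25 1" --pt "0 0 1.2 0 0 -8.25 1" --pt "0 0 1.2 0 0 -8.25 1" --pt "0 0 1.2 0 0 -8.25 1"

```text
clock: 3.85
position: [0.5244, -0.1847, 0.119]
ee_rot: [0.0, 0.768, 0.641, 0.0]
contact_force: [0.2, -0.0, -0.5]
width: 0.0002
gripper_force: 0.0
```

servo_tool --pt "0 0 1.2 0 0 -8.25 1" --pt "0 0 1 0 0 0 1" --pt "0 0 0 0 0 0 1" --pt "0 0 0 0 0 0 1" --pt "0 0 0 0 0 0 1"

```text
clock: 4.35
position: [0.5251, -0.1843, 0.0979]
ee_rot: [0.001, 0.722, 0.692, 0.0]
contact_force: [0.9, -0.3, -0.1]
width: 0.0004
gripper_force: 0.0
```

```bash
python3 look.py w2; python3 -c "
from h import *;print(manip.get_state()['qpos'])"
```

```text
4.35 [ 0.5251339  -0.1843456   0.09794339] [6.45115377e-04 7.21966003e-01 6.91928201e-01 1.98829363e-04] 0.00041595140579988167 [ 0.93449    -0.26257477 -0.08159755]
tray_front 0.89 [323.4  91.7] [ 0.5318 -0.1012  0.023 ]
[-4.62224205e-01  3.63576772e-01  1.75630638e+00 -5.10571625e-05
  1.02119218e+00 -4.21107183e-01]
```

View pics/w2.png

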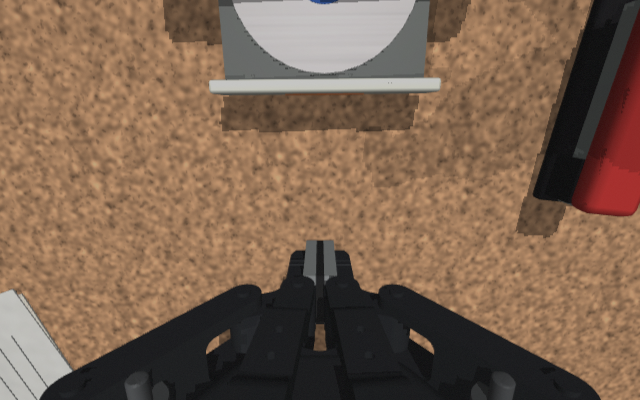

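The panel is at row ~86, columns 210–440, centred on the fingers (column 320), and the way is clear. I lower and approach.

servo_tool --pt "0 0 2.5 0 0 0 1" --pt "0 0 2.5 0 0 0 1" --pt "0 0 2.7 0 0 0 1" --pt "2.5 0 0 0 0 0 1" --pt "2 0 0 0 0 0 1"

```text
clock: 5.2
position: [0.5258, -0.1383, 0.0191]
ee_rot: [-0.001, 0.722, 0.692, -0.0]
contact_force: [0.7, -0.3, 0.5]
width: 0.0003
gripper_force: 0.0
```

servo_tool --pt "0.8 0 0 0 0 0 1" --pt "0.8 0 0 0 0 0 1" --pt "0.8 0 0 0 0 0 1" --pt "0.8 0 0 0 0 0 1" --pt "0.8 0 0 0 0 0 1"

```text
clock: 5.7
position: [0.5285, -0.0992, 0.0206]
ee_rot: [0.001, 0.721, 0.692, -0.0]
contact_force: [0.4, -1.9, 0.7]
width: -0.0002
gripper_force: 0.7
```

servo_tool --pt "0.5 0 0 0 0 0 1" --pt "0.5 0 0 0 0 0 1" --pt "0.4 0 0 0 0 0 1" --pt "0.3 0 0 0 0 0 1" --pt "0 0 0 0 0 0 1"

```text
clock: 6.2
position: [0.5288, -0.0815, 0.0202]
ee_rot: [-0.0, 0.721, 0.692, 0.0]
contact_force: [0.1, -0.4, -0.2]
width: -0.0002
gripper_force: 0.0
```

servo_tool --pt "0.4 0 0 0 0 0 1" --pt "0.4 0 0 0 0 0 1" --pt "0.3 0 0 0 0 0 1" --pt "0.2 0 0 0 0 0 1" --pt "0 0 0 0 0 0 1"

```text
clock: 6.7
position: [0.5293, -0.0686, 0.0202]
ee_rot: [-0.0, 0.721, 0.692, 0.0]
contact_force: [0.1, 1.3, 0.3]
width: 0.0001
gripper_force: 0.0
```

servo_tool --pt "0.15 0 0 0 0 0 1" --pt "0.15 0 0 0 0 0 1" --pt "0.15 0 0 0 0 0 1" --pt "0 0 0 0 0 0 1" --pt "0 0 0 0 0 0 1"

```text
clock: 7.2
position: [0.5297, -0.0644, 0.0203]
ee_rot: [-0.0, 0.722, 0.692, 0.0]
contact_force: [-0.2, 0.3, 0.1]
width: 0.0004
gripper_force: 0.0
```

```bash
python3 look.py w3
```

```text
7.2 [ 0.52966082 -0.06437818  0.02031068] [-2.69039915e-05  7.21531959e-01  6.92381115e-01  1.52518057e-04] 0.00039354512354193745 [-0.17851584  0.31755823  0.06442133]
tray_front 0.58 [323.6 246.5] [ 0.5329 -0.0534  0.023 ]
key_green_top 0.61 [354.9  88.4] [0.5442 0.0136 0.058 ]
key_orange_a_top 0.98 [166.9  94. ] [0.4883 0.0143 0.058 ]
```

View pics/w3.png

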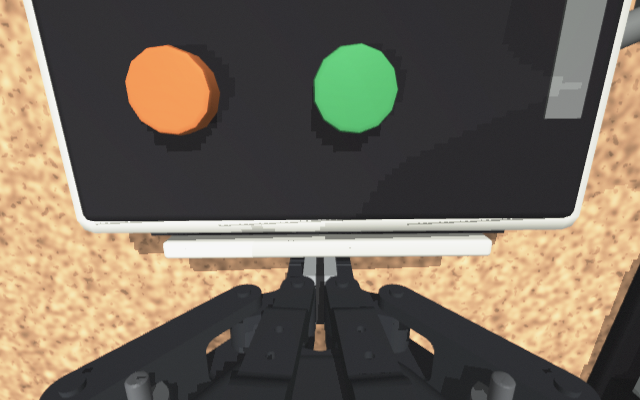

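The tray panel (rows 237–256) is still a few mm from the player's side (row ~232). I push on until the stop shows in the force.

servo_tool --pt "0.15 0 0 0 0 0 1" --pt "0.15 0 0 0 0 0 1" --pt "0 0 0 0 0 0 1" --pt "0 0 0 0 0 0 1" --pt "0 0 0 0 0 0 1"

```text
clock: 8.05
position: [0.5298, -0.0615, 0.0203]
ee_rot: [0.0, 0.721, 0.692, 0.0]
contact_force: [-0.4, 0.1, 0.5]
width: 0.0001
gripper_force: 0.2
```

servo_tool --pt "0.15 0 0 0 0 0 1" --pt "0.15 0 0 0 0 0 1" --pt "0 0 0 0 0 0 1" --pt "0 0 0 0 0 0 1" --pt "0 0 0 0 0 0 1"

```text
clock: 8.55
position: [0.5299, -0.0596, 0.0203]
ee_rot: [0.001, 0.721, 0.693, -0.001]
contact_force: [-0.6, -4.1, 0.1]
width: -0.0001
gripper_force: 2.5
```

servo_tool --pt "0.1 0 0 0 0 0 1" --pt "0.05 0 0 0 0 0 1" --pt "0 0 0 0 0 0 1" --pt "0 0 0 0 0 0 1" --pt "0 0 0 0 0 0 1"

```text
clock: 9.05
position: [0.5299, -0.0596, 0.0204]
ee_rot: [0.002, 0.721, 0.693, -0.002]
contact_force: [-1.1, -10.3, -0.1]
width: 0.0001
gripper_force: 4.9
```

The force rises with no motion, so the tray is home. I back off, then rise.

servo_tool --pt "-1 0 0 0 0 0 1" --pt "-2 0 0 0 0 0 1" --pt "0 0 -4 0 0 0 1" --pt "0 0 -4 0 0 0 1" --pt "0 0 -3 0 0 0 1"

```text
clock: 9.55
position: [0.5292, -0.0872, 0.1323]
ee_rot: [0.0, 0.722, 0.692, 0.001]
contact_force: [0.1, -0.1, -0.0]
width: -0.0001
gripper_force: 0.0
```

servo_tool --pt "2.5 0.7 0 0 0 0 1" --pt "2.5 0.6 0 0 0 0 1" --pt "0 0 0 0 0 0 1" --pt "0 0 0 0 0 0 1" --pt "0 0 0 0 0 0 1"

```text
clock: 10.05
position: [0.5433, -0.0381, 0.1299]
ee_rot: [-0.0, 0.722, 0.692, -0.0]
contact_force: [0.3, -0.2, 0.3]
width: -0.0006
gripper_force: 0.0
```

```bash
python3 look.py w4
python3 - <<'E'
from h import *
s=manip.get_state(); im=cv2.imread("pics/w4.png")
m=cv2.inRange(cv2.cvtColor(im,cv2.COLOR_BGR2HSV),(45,90,60),(85,255,255))
n,_,st,ce=cv2.connectedComponentsWithStats(m)
from scipy.spatial.transform import Rotation as Ro
q=s["ee_rot"]; R=Ro.from_quat([*q[1:],q[0]]).as_matrix()
for i in range(1,n):
  if st[i,4]>300:
    g=onz("wrist",ce[i],.058); print(st[i],ce[i],g,"tool delta cm",(R.T@(g-s["position"])*100).round(2))
E
```

```text
10.05 [ 0.54328529 -0.03805417  0.12994564] [-2.85435142e-04  7.21526313e-01  6.92386861e-01 -3.63301924e-04] -0.0005765722175755503 [ 0.34002136 -0.17812959  0.31073692]
tray_front 0.64 [308.5 212.9] [ 0.5346 -0.0478  0.023 ]
key_green_top 0.75 [316.9 142. ] [0.5446 0.0134 0.058 ]
key_orange_a_top 0.71 [233.5 141.7] [0.4896 0.016  0.058 ]
key_grey_a_top 0.91 [318.5  50.4] [0.5481 0.0687 0.058 ]
key_white_top 0.67 [222.4  49.4] [0.4896 0.0718 0.058 ]
[ 298  122   39   40 1202] [316.7703827  141.44758735] [0.5447 0.014  0.058 ] tool delta cm [ 5.2  -0.11  7.22]
```

View pics/w4.png

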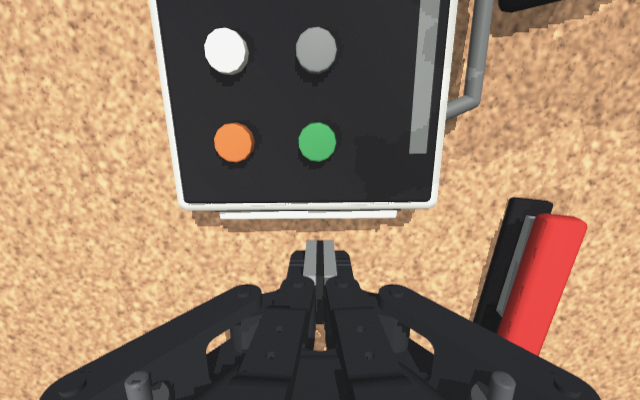

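The green key is at (317,142), the tray's panel sits flush at row ~213. I go over the key and down to just above it.

servo_tool --pt "2.6 -0.1 0 0 0 0 1" --pt "2.5 0 0 0 0 0 1" --pt "0 0 0 0 0 0 1" --pt "0 0 2.5 0 0 0 1" --pt "0 0 2.5 0 0 0 1"

```text
clock: 10.9
position: [0.5458, 0.0129, 0.0806]
ee_rot: [0.001, 0.721, 0.693, 0.001]
contact_force: [-0.2, -0.1, 0.1]
width: 0.0003
gripper_force: 0.0
```

servo_tool --pt "0 0 0.5 0 0 0 1" --pt "0 0 0.4 0 0 0 1" --pt "0 0 0.2 0 0 0 1" --pt "0 0 0 0 0 0 1" --pt "0 0 0 0 0 0 1"

```text
clock: 11.4
position: [0.5455, 0.0132, 0.0701]
ee_rot: [0.001, 0.721, 0.692, 0.001]
contact_force: [-0.5, -0.2, 1.5]
width: 0.0003
gripper_force: 0.0
```

```bash
python3 look.py w5
```

```text
11.4 [0.54548168 0.01316656 0.07011775] [7.07255232e-04 7.21491286e-01 6.92422965e-01 5.11335626e-04] 0.0002691576433858694 [-0.45181148 -0.15990517  1.45242321]
player 0.61 [303.2 101.7] [0.539  0.0906 0.    ]
tray_front 0.33 [303.1 103.1] [0.5399 0.0894 0.023 ]
key_green_top 0.85 [316.6 252.7] [0.5443 0.0143 0.058 ]
key_green_top 0.66 [210.1 254.2] [0.4888 0.0157 0.058 ]
key_orange_a_top 0.78 [212.3 255. ] [0.4899 0.0153 0.058 ]
key_grey_a_top 0.96 [314.  145.5] [0.5454 0.0697 0.058 ]
key_white_top 0.62 [193.7 146.7] [0.4889 0.0715 0.058 ]
```

View pics/w5.png

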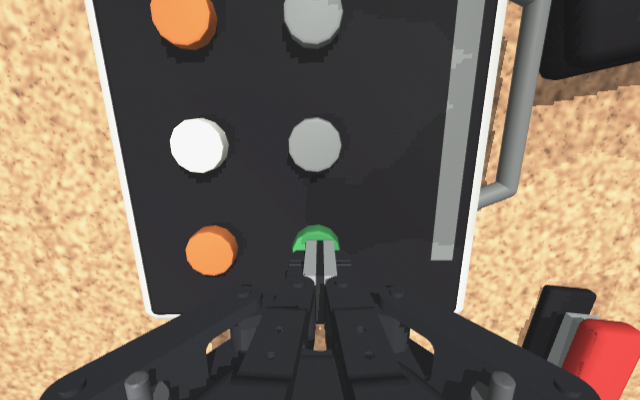

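The fingertips stand on the middle of the green key (317,245), just touching it. Press down now.

servo_tool --pt "0 0 0.3 0 0 0 1" --pt "0 0 0.3 0 0 0 1" --pt "0 0 0.2 0 0 0 1" --pt "0 0 0 0 0 0 1" --pt "0 0 0 0 0 0 1"

```text
clock: 12.25
position: [0.5451, 0.0134, 0.0615]
ee_rot: [0.0, 0.721, 0.692, 0.0]
contact_force: [0.4, 1.1, 3.4]
width: 0.0002
gripper_force: 1.6
```

servo_tool --pt "0 0 0.15 0 0 0 1" --pt "0 0 0.15 0 0 0 1" --pt "0 0 0 0 0 0 1" --pt "0 0 0 0 0 0 1" --pt "0 0 0 0 0 0 1"

```text
clock: 12.75
position: [0.5451, 0.0134, 0.0599]
ee_rot: [0.001, 0.721, 0.693, 0.0]
contact_force: [-2.6, 1.0, 13.2]
width: 0.0
gripper_force: 6.6
```

Fully down (13 N, stop met). Release and rise clear.

servo_tool --pt "0 0 -0.5 0 0 0 1" --pt "0 0 -0.5 0 0 0 1" --pt "0 0 -2 0 0 0 1" --pt "0 0 -3 0 0 0 1" --pt "0 0 -3 0 0 0 1"

```text
clock: 13.25
position: [0.5436, 0.0135, 0.1481]
ee_rot: [-0.001, 0.721, 0.692, -0.001]
contact_force: [0.1, -0.3, -1.5]
width: 0.0
gripper_force: 0.0
```

servo_tool --pt "-3 0 -3 0 0 0 1" --pt "-4 0 0 0 0 0 1" --pt "0 0 0 0 0 0 1" --pt "0 0 0 0 0 0 1" --pt "0 0 0 0 0 0 1"

```text
clock: 13.75
position: [0.5411, -0.0558, 0.1774]
ee_rot: [-0.001, 0.721, 0.692, -0.0]
contact_force: [-0.0, 0.3, 0.1]
width: 0.0002
gripper_force: 0.0
```

```bash
python3 look.py w6
```

```text
13.75 [ 0.54112641 -0.05583037  0.17737782] [-1.15937334e-03  7.21454564e-01  6.92460658e-01 -4.53473522e-04] 0.00019438163332361302 [-0.04506663  0.32258637  0.05395442]
player 0.79 [310.   22.9] [0.5391 0.0916 0.    ]
tray_front 0.61 [311.2 179.7] [ 0.5344 -0.0478  0.023 ]
key_green_top 0.62 [318.7 110.6] [0.5444 0.0156 0.058 ]
key_orange_a_top 0.62 [250.6 113.6] [0.4904 0.0154 0.058 ]
key_grey_a_top 0.85 [320.   34.3] [0.5479 0.0697 0.058 ]
key_white_top 0.88 [242.5  37.5] [0.4902 0.0697 0.058 ]
```

View pics/w6.png

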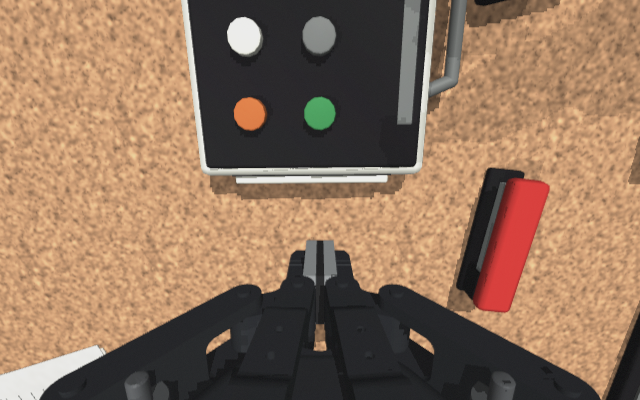

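The tray is flush (panel at row ~180, touching the player's side), the green key is up at (319,113), and nothing else has moved.

```bash
python3 -c "
from rig import manip;print(manip.sign_off())"
```

```text
the job is handed in; nothing more can be done
None
```

The tray was pushed in until it met its stop, then the green key was pressed fully down and came back up. I touched nothing else and handed the job in at about 14 s; sign-off returned no verdict.

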